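# Release the child-safety catch and open the cutlery drawer

## Task

The cutlery drawer stands ajar, stopped by its blue child-safety catch. Reach into the gap with the fingertips, press the spring catch down and keep it held down while you draw the drawer out, until the catch's hook is fully out in front of the cabinet's rail, then go on until the drawer is fully open; let go of the catch and leave the drawer open. Do not grip the drawer's yellow front or press on its outside, and leave the beaker, jar and spoon on the cabinet alone.

Things in the scene. Friction and masses are not known exactly. Their poses are not given: they have to be found in the camera images.
- cabinet: White single-drawer unit, 280 mm deep (x), 360 mm wide (y), 135 mm high, fixed. Origin: on the worktop, under the middle of the carcass's front edge. +x points to its back, +z up; the drawer opens towards -x, roughly towards the robot. The top board (12 mm) ends at x = 0; an aluminium rail, x 0 to 18 mm, runs under its front edge, lower edge 112 mm above the worktop
- rail (a point): Middle of the lower front edge of that rail, in the plane of the carcass front, 112 mm above the worktop
- drawer (a joint): How far the drawer is out (m): 0 shut, 0.160 fully open at its stop. Starts ajar at 0.046 to 0.057; with the catch up it comes only to 0.058, where the hook meets the rail. Slides stiffly (3 N) and stays where left. The clear gap between the carcass front and the inside of the drawer front is as wide as this value. No handle
- front_inside (a point): Middle of the top edge of the drawer front's inner face, 121 mm above the worktop. The front is a white panel with a yellow outer face, together 18 mm thick, 360 mm wide, 10 to 121 mm above the worktop; its inner face may be pulled on from the gap. Axes as the cabinet's
- catch (a joint): How far the catch is pressed straight down (m): 0 up (spring), 0.016 bottomed. The hook clears the rail when it is pressed more than 0.010. The spring takes 4 N to start and about 9 N at the bottom, and lifts the catch again when let go
- catch_pad (a point): Centre of the top of the catch's press pad. The catch is a blue plastic piece behind the middle of the drawer front and moves with the drawer. The flat ribbed pad, 48 mm (x) by 36 mm (y), lies in the gap, 4 to 52 mm behind the front's inner face; its top is 110 mm above the worktop when up, 25 mm below the cabinet's top. Axes as the cabinet's
- hook_tip (a point): Top of the hook at the catch's rear end, 122 mm above the worktop when up, held behind the rail. A 22 mm wide arm runs from the pad back under the rail to it. The hook with its sloping back reaches from 76 to 96 mm behind the front's inner face, so it is all out in front of the rail once the drawer is out by more than 0.096
- front_outside (a point): Middle of the top edge of the yellow outer face of the drawer front, 117 mm above the worktop, 18 mm outside the inner face. The yellow face is 6 mm thick, 360 mm wide, 10 to 117 mm above the worktop; it is not to be gripped or pressed on. Axes as the cabinet's
- beaker: Orange child's beaker, 66 mm across, 80 mm high, standing on the cabinet. Origin: centre of its underside
- jar: Closed jar, 62 mm across, 85 mm high, standing on the cabinet. Origin: centre of its underside
- spoon: Child's spoon with yellow handle, 145 mm long, lying on the cabinet's top behind the middle. Origin: underside, about the middle
There are look-alikes about, which are no part of the job. Of the things like the beaker, leave any that is grey; of the rest the smaller one is meant.

How it is judged:
By the outcome, as a careful person would: the job done as asked, in the order asked, and still so for the second after the job is handed in, with the robot touching nothing.
It also fails if it takes over 34 s, if anything falls off the work surface, if the arm or the gripper's body presses on something with over 40 N, if the wrist force passes 120 N, or if a joint passes its speed limit or range.

## Robot

A 7-joint arm with a two-finger parallel gripper is mounted at the origin on the work surface. World frame = base frame: x ahead of the robot, y to its left, z up, the work surface at z = 0. Lengths are in mm, angles in rad, forces in N, time in s.
With the tool pointing down it reaches from about 375 to 925 mm from the base axis. Payload 3.1 kg.
Tool frame: the origin (TCP) lies between the finger pads; the fingertips stand 25 mm ahead of it and the grasp point (between the pads) lies 6 mm ahead of it; y points along the fingers, x is the direction in which the jaws open and shut, and the axes are right-handed (so a half turn about y gives the same grasp; the last joint's range is limited). The gripper opens to 85 mm and grips with 20 to 120 N. Pads are 22 mm wide; open, the fingers measure 114 mm over their backs; the gripper's body (76 mm by 85 mm) begins 54 mm behind the grasp point. The pads swing forward as they close: fully open they stand 13 mm farther back than shut.
Start: joints at [-1.352, 0.383, 0.044, 1.598, -0.018, 1.161, -0.05], TCP at [202.471, 617.664, 256.269] pointing down, gripper open.
Joint ranges: [-2.61, 2.61], [-0.41, 2.15], [-1.48, 1.57], [0, 2.5], [-1.57, 4.71], [0.05, 1.97], [-2.85, 2.85]. Speed limits (rad/s): [2.79, 2.79, 3.14, 3.14, 3.14, 3.14, 3.14].

## Interface

Orientations are given as a unit quaternion [w, x, y, z].
In Python, from cell import arm, optics, close_job gives the robot as it stands.
- The arm moves only by the tool apply_moves, never from a script. Its argument "plan" is a list of rows, each a list of 7 numbers: the shift along the tool's x, y, z in mm, then the turn, a rotation vector about the tool's x, y, z in degrees, then the opening, from 0 (shut) to 1 (fully open). In form: [[tx, ty, tz, ax, ay, az, gripper], ...]. A call has 1 to 5 rows; each row is the pose to reach, as a shift and turn from the pose commanded when the call began, along the tool's axes at that moment; what a row does not reach only later rows make up. A row lasts 1/12 s, in which the tool goes at most 41.7 mm and 7.16 degrees, less where a joint would pass 70% of its speed; a pose out of reach is approached as far as the arm can. A call with a gripper value outside its range is refused whole. The fingers move at their own pace and stop on an object; "newtons" is the grip in N (left out, the last holds). Time passes only in rows, so rows that repeat a pose let the fingers close. It gives the time, the measured TCP pose, the force and the opening at its end, in the units of the state.
- arm.get_state(): the state, without advancing time (a new reading comes with each control period).
- optics.grab_frame(name): name is "side" or "top" or "wrist"; returns the picture (384x512x3 uint8, red, green, blue); there is no depth.
- optics.calibration(name): a dict with "fx", "fy", "cx", "cy" (pixels), "dist_coeffs" ([k1, k2, p1, p2, k3] as OpenCV has them; the pictures are not rectified), "R" (3x3) and "t" (3): a world point X has camera coordinates R X + t; the wrist camera has in their place "tool_from_camera" (4x4, takes a point from camera to tool coordinates, whose origin is the TCP and whose axes are the tool frame's). Camera axes: x right, y down, z forward; pixel columns grow to the right and rows downward; lengths in mm; the calibration is good to about 2 mm. A picture is of the moment at which its call begins: read the wrist's pose just before it. calibration takes no time and is no camera call.
- close_job(): hands the job in, once; it reports no verdict.
The state is a dict: "time": time; "joints": joint angles; "qvel": joint speeds; "tau": joint torques, N m; "position": TCP position; "orientation": TCP orientation; "contact_force": force on the tool from outside, world axes, zero at the start; "torque": the same for the moment, N m; "gripper_width": opening from 0.0 (shut) to 1.0 (fully open).
Only numpy, scipy, OpenCV 4.12 (cv2) and the standard library are available. Lean on these libraries where they do the work, as an engineer would, in place of code of your own. Each camera call takes 0.05 s, during which the arm holds its last target. There are 200 camera calls.

## Working session

There is one attempt and no reset: what is moved stays moved. The work goes in short steps, Python scripts to look and compute and a tool call to move; the robot and the scene stay as the last step left them, time stands still between calls to the robot, and variables do not carry over. Pictures are saved under pics/ and viewed, about 8 in all and at most 12, crops included, and the job is handed in when it is done.

Besides the shell and the picture viewer there is one more tool, called after ">>>" as name(argument=value, ...), one argument or row to a line, values as JSON. apply_moves: Moves the arm, as the interface text tells. Its arguments: {"type":"object","properties":{"plan":{"type":"array"},"newtons":{"type":"number"}},"required":["plan"]}

```bash
mkdir -p pics
cat > h.py <<'E'
import numpy as np, cv2
from cell import arm, optics
from scipy.spatial.transform import Rotation as Ro
def cal(n):
    c=optics.calibration(n);K=np.array([[c['fx'],0,c['cx']],[0,c['fy'],c['cy']],[0,0,1.]]);d=np.array(c['dist_coeffs'],float)
    if n=='wrist':
        s=arm.get_state();T=np.eye(4);w,x,y,z=s['orientation'];T[:3,:3]=Ro.from_quat([x,y,z,w]).as_matrix();T[:3,3]=s['position']
        M=np.linalg.inv(T@np.array(c['tool_from_camera']));R,t=M[:3,:3],M[:3,3]
    else: R,t=np.array(c['R']),np.array(c['t']).ravel()
    return K,d,R,t
def px2w(C,uv,z):
    K,d,R,t=C
    p=cv2.undistortPoints(np.array(uv,float).reshape(-1,1,2),K,d).reshape(-1,2)
    r=np.c_[p,np.ones(len(p))]@R; o=-R.T@t
    return o+r*((z-o[2])/r[:,2])[:,None]
def w2px(C,X):
    K,d,R,t=C
    return cv2.projectPoints(np.array(X,float).reshape(-1,1,3),cv2.Rodrigues(R)[0],t,K,d)[0].reshape(-1,2)
def grab(n,f):
    im=optics.grab_frame(n);cv2.imwrite(f,im[:,:,::-1]);return im
E
python3 - <<'E'
from h import *
s=arm.get_state();print({k:np.round(v,3).tolist() for k,v in s.items()})
a=grab('top','pics/t0.png');b=grab('side','pics/s0.png')
for n in('top','side'):
  K,d,R,t=cal(n);print(n,-R.T@t,R[2])
E
```

```text
{'time': 0.0, 'joints': [-1.352, 0.384, 0.044, 1.6, -0.018, 1.161, -0.05], 'qvel': [0.0, -0.001, -0.001, -0.001, -0.002, 0.002, 0.0], 'tau': [-0.0, -43.346, 1.024, -24.951, 0.01, 0.011, 0.0], 'position': [202.211, 616.812, 254.859], 'orientation': [-0.572, 0.573, 0.414, -0.416], 'contact_force': [-0.672, -0.156, -0.818], 'torque': [-0.005, -0.007, -0.014], 'gripper_width': 1.002}
top [ 477.95479594   17.93209056 1182.80618702] [ 0.19143086  0.01066023 -0.98144821]
side [ 286.86910068 -804.07930817  606.77760858] [ 0.37695336  0.79049164 -0.48273091]
```

View pics/t0.png

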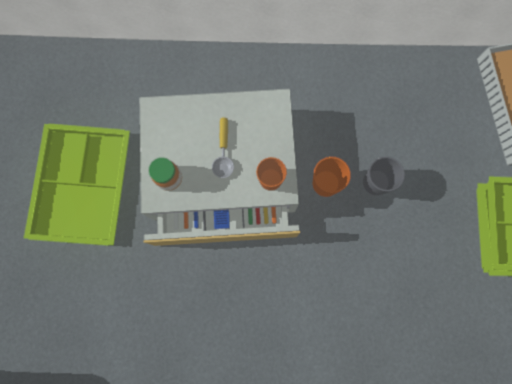

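View pics/s0.png

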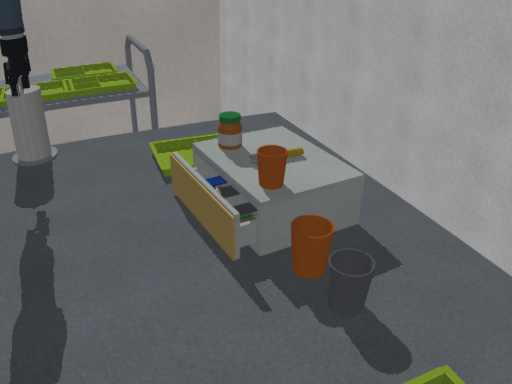

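Top view: the cabinet top corners are at about (141,211), (297,206), (290,91), (140,97), with the blue pad near (222,219). The beaker (271,173) and the jar (163,172) are both clear of the pad. The side view agrees.

Run:
```python
from h import *
C=cal('top');im=cv2.imread('pics/t0.png')
c=px2w(C,[(141,211),(297,206),(290,91),(140,97)],135);print(c.round(1));print(np.linalg.norm(c-np.roll(c,-1,0),axis=1))
h=cv2.cvtColor(im,cv2.COLOR_BGR2HSV);m=cv2.inRange(h,(105,120,60),(130,255,255))
n,l,st,ce=cv2.connectedComponentsWithStats(m)
for i in range(1,n):
  if st[i,4]>15: print(st[i],ce[i].round(1),px2w(C,ce[i],110).round(1))
s=arm.get_state();w,x,y,z=s['orientation'];print(Ro.from_quat([x,y,z,w]).as_matrix().round(3))
cv2.imwrite('pics/t0c.png',cv2.resize(im[190:255,130:310],None,fx=4.4,fy=4.4,interpolation=cv2.INTER_CUBIC))
```

```text
[[620.5 297.5 135. ]
 [641.1 -57.7 135. ]
 [919.3 -37.6 135. ]
 [894.6 320.1 135. ]]
[355.77815381 278.90282978 358.56445516 275.00611038]
[214 211  15  17 243] [221.2 219. ] [[609.8 116.6 110. ]]
[195 213   3  14  31] [195.7 220.3] [[605.2 175.8 110. ]]
[[ 0.311 -0.001 -0.95 ]
 [ 0.95  -0.002  0.311]
 [-0.002 -1.    -0.   ]]
```

View pics/t0c.png

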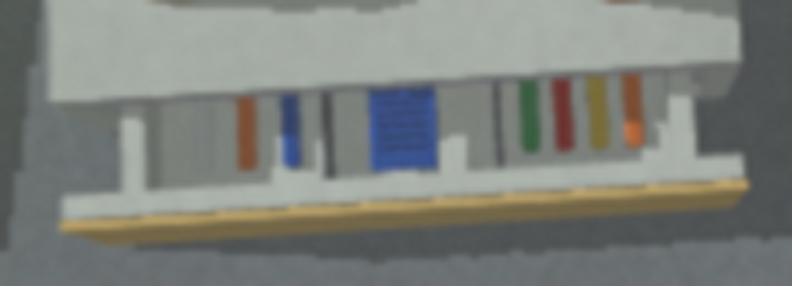

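The crop shows the pad from (214,210) to (229,228) in the full image. The board's front edge runs (141.4,213.2)–(298.2,204.1) and the front's inner top edge runs (144,234.8)–(299,225.2).

Run:
```python
from h import *
C=cal('top')
e=px2w(C,[(141.4,213.2),(298.2,204.1)],135);f=px2w(C,[(144.1,234.8),(298.9,225.2)],121)
for q in(e,f):
  v=q[0]-q[1];print(q.round(1),np.linalg.norm(v),np.degrees(np.arctan2(-v[0],v[1])),q.mean(0))
v=e[0]-e[1];v/=np.linalg.norm(v);X=np.array([v[1],-v[0],0])
print('gap',(e.mean(0)-f.mean(0))@X, 'X',X)
p=px2w(C,[(214.1,209.8),(229.3,209.8),(229.3,228.2),(214.1,228.2)],110);print(p.mean(0))
print('pad rel to board front',(p.mean(0)-e.mean(0))@X,(p.mean(0)-e.mean(0))@v)
```

```text
[[615.5 296.2 135. ]
 [645.6 -60.4 135. ]] 357.84574594028715 4.822865867052068 [630.54112079 117.88129651 135.        ]
[[567.9 289.9 121. ]
 [598.8 -63.6 121. ]] 354.8112911852878 5.011499049498701 [583.34792828 113.16414852 121.        ]
gap 47.422696276998344 X [0.99645939 0.08407552 0.        ]
[609.9473986  115.38177548 110.        ]
pad rel to board front -20.73095628931947 -0.7592432510116042
```

>>> apply_moves(
  plan=[
    [-21.7,-2.5,-33.5,0,0,0,0],
    [-43.4,-5,-67,0,0,0,0],
    [-65,-7.5,-100.5,0,0,0,0],
    [-87,-10,-134,0,0,0,0],
    [-108,-12.5,-168,0,0,0,0],
  ],
  newtons=40,
)

```text
time: 0.52
position: [329.0, 460.7, 268.3]
orientation: [-0.572, 0.573, 0.415, -0.415]
contact_force: [0.4, 0.7, -0.2]
gripper_width: 0.295
```

>>> apply_moves(
  plan=[
    [-22,-2,-33,0,0,0,0],
    [-44,-4,-66,0,0,0,0],
    [-66,-6,-100,0,0,0,0],
    [-88,-8,-133,0,0,0,0],
    [-110,-10,-166,0,0,0,0],
  ],
)

```text
time: 0.93
position: [452.5, 304.4, 278.5]
orientation: [0.573, -0.573, -0.415, 0.415]
contact_force: [-0.2, 0.6, 0.3]
gripper_width: -0.001
```

>>> apply_moves(
  plan=[
    [-22,-3,-33,0,-5,0,0],
    [-44,-5,-66,0,-10,0,0],
    [-66,-7,-100,0,-15,0,0],
    [-88,-10,-133,0,-20,0,0],
    [-110,-12,-166,0,-23,0,0],
  ],
)

```text
time: 1.35
position: [576.0, 148.5, 290.6]
orientation: [0.478, -0.477, -0.521, 0.522]
contact_force: [-0.4, 1.3, -0.3]
gripper_width: -0.001
```

Run:
```python
from h import *
s=arm.get_state();print(s['position'],s['joints'],s['qvel'])
w,x,y,z=s['orientation'];print(Ro.from_quat([x,y,z,w]).as_matrix().round(3))
```

```text
[576.0056111  148.46304697 290.59141076] [-0.62118513  0.25728266  0.35558342  1.71130359 -0.09573544  1.19061482
  1.41861409] [ 0.66824887  0.35833257  0.19664247 -0.45301974 -0.17640101  0.12580927
  1.47336429]
[[-0.088 -0.001 -0.996]
 [ 0.996  0.    -0.088]
 [ 0.    -1.     0.001]]
```

>>> apply_moves(
  plan=[
    [-17,10,-10,0,0,0,0],
    [-34,30,-20,0,0,0,0],
    [-34,60,-20,0,0,0,0],
    [-34,75,-20,0,0,0,0],
    [-34,75,-20,0,0,0,0],
  ],
)

```text
time: 1.77
position: [594.7, 116.8, 210.4]
orientation: [0.481, -0.477, -0.517, 0.524]
contact_force: [-1.0, 0.3, -0.9]
gripper_width: -0.001
```

Run:
```python
from h import *
s=arm.get_state();print(s['position'],s['contact_force'])
C=cal('wrist');im=grab('wrist','pics/w0.png');grab('top','pics/t1.png')
K,d,R,t=C;print(-R.T@t,R[2])
p=np.array(s['position']);X=np.array([.9962,.0868,0]);Y=np.array([-.0868,.9962,0])
pad=np.array([610.,115.5,110])
for a in(-24,24):
  for b in(-18,18):
    q=pad+a*X+b*Y;print(a,b,w2px(C,q).round())
print('tip',w2px(C,p-[0,0,25]),'tip to pad', (p-pad)@X,(p-pad)@Y)
```

```text
[594.67306866 116.76428675 210.42165531] [-1.04102132  0.29756726 -0.94794452]
[531.65632849 111.57489752 327.72521381] [ 0.24973589  0.01922859 -0.96812305]
-24 -18 [[231. 188.]]
-24 18 [[273. 188.]]
24 -18 [[232. 240.]]
24 18 [[272. 240.]]
tip [[254.8625245  234.29431316]] tip to pad -15.158948908596123 2.589860104988489
```

View pics/w0.png

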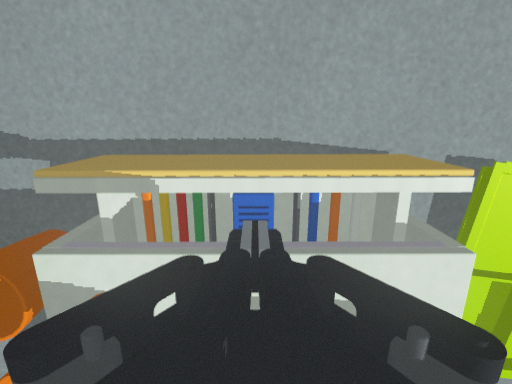

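Run:
```python
from h import *
s=arm.get_state();print(s['position'],s['orientation'])
C=cal('wrist');X=np.array([.9962,.0868,0]);Y=np.array([-.0868,.9962,0])
q=px2w(C,[(36,192),(254,191.5),(472,191)],121);print(q.round(1),'face rel tip',(q-s['position'])@X,(q-s['position'])@Y)
q=px2w(C,[(233,215),(274,215)],110);print('pad sides',(q-s['position'])@Y)
```

```text
[597.56411372 118.1762901  214.96941028] [ 0.47868379 -0.47790065 -0.52013039  0.52147596]
[[606.8 -62.2 121. ]
 [591.1 117.  121. ]
 [575.3 296.  121. ]] face rel tip [-6.44358461 -6.58825367 -6.72264703] [-180.51406266   -0.59378206  179.12738271]
pad sides [-19.26605064  17.03703915]
```

View pics/t1.png

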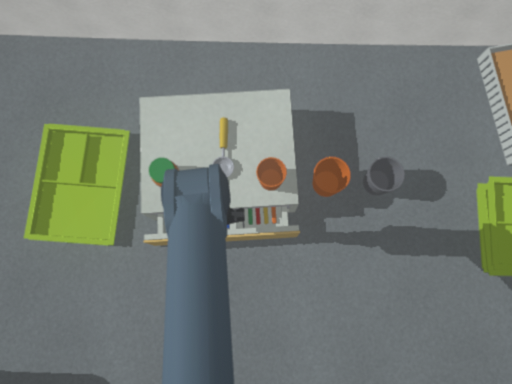

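Run:
```python
from h import *
s=arm.get_state();C=cal('wrist');im=grab('wrist','pics/w1.png').astype(int)
print(s['position'],s['orientation'],s['contact_force'])
X=np.array([.9962,.0868,0]);Y=np.array([-.0868,.9962,0])
b=(im[:,:,2]>im[:,:,0]+50)
r=np.where(b[:,245:262].mean(1)>.5)[0][0];print('row',r)
cs=np.where(b[r+12,215:290])[0]+215;print(cs.min(),cs.max())
q=px2w(C,[(254,r)],121);print('face rel tip',(q-s['position'])@X)
q=px2w(C,[(cs.min(),r+12),(cs.max()+1,r+12)],110);print('pad sides',(q-s['position'])@Y)
for c in(120,400):print(im[r-8:r+8,c].tolist())
```

```text
[597.56411372 118.1762901  214.96941028] [ 0.47868379 -0.47790065 -0.52013039  0.52147596] [-0.29752336  0.59438847 -0.31871801]
row 188
232 271
face rel tip [-9.55855087]
pad sides [-19.82352369  15.05295857]
[[150, 159, 148], [152, 160, 150], [152, 160, 150], [149, 158, 146], [154, 162, 152], [150, 160, 148], [157, 167, 155], [187, 200, 185], [213, 222, 211], [210, 220, 210], [212, 220, 210], [211, 221, 209], [211, 221, 208], [212, 221, 210], [214, 222, 214], [214, 222, 213]]
[[215, 224, 214], [216, 224, 214], [216, 224, 213], [215, 224, 214], [217, 225, 214], [216, 224, 214], [216, 224, 215], [216, 224, 214], [215, 224, 215], [216, 224, 215], [216, 224, 215], [216, 223, 215], [215, 224, 215], [215, 224, 214], [213, 222, 211], [214, 223, 214]]
```

>>> apply_moves(
  plan=[
    [-3,10,-4,0,0,0,0],
    [-3,35,-4,0,0,0,0],
    [-3,55,-4,0,0,0,0],
    [-3,70,-4,0,0,0,0],
    [-3,70,-4,0,0,0,0],
  ],
)

```text
time: 2.33
position: [600.6, 115.3, 142.9]
orientation: [0.479, -0.477, -0.519, 0.522]
contact_force: [-0.2, 0.1, -0.3]
gripper_width: -0.002
```

>>> apply_moves(
  plan=[
    [0,0,0,0,0,0,0],
    [0,2,0,0,0,0,0],
    [0,5,0,0,0,0,0],
    [0,5,0,0,0,0,0],
  ],
)

```text
time: 2.67
position: [603.2, 115.6, 141.7]
orientation: [-0.478, 0.479, 0.521, -0.52]
contact_force: [0.3, -0.6, -0.2]
gripper_width: -0.001
```

Run:
```python
from h import *
im=grab('wrist','pics/w2.png');s=arm.get_state();print(s['position'],s['contact_force'])
```

```text
[603.05932029 115.54084282 141.6272688 ] [ 0.26222981 -0.31260882  0.6939395 ]
```

View pics/w2.png

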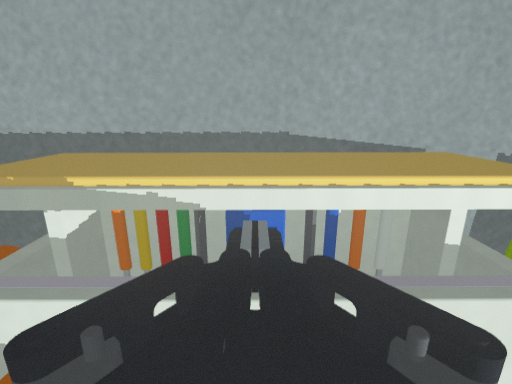

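The wrist view shows the tips inside the gap at (255,225). They are centred over the blue pad (226–285) and clear of the front and the rail, so I press next.

>>> apply_moves(
  plan=[
    [0,3,0,0,0,0,0],
    [0,6,0,0,0,0,0],
    [0,9,0,0,0,0,0],
    [0,12,0,0,0,0,0],
    [0,12,0,0,0,0,0],
  ],
)

```text
time: 3.13
position: [603.0, 115.5, 129.1]
orientation: [-0.478, 0.479, 0.521, -0.52]
contact_force: [-0.2, -0.1, 5.2]
gripper_width: -0.001
```

>>> apply_moves(
  plan=[
    [0,2,0,0,0,0,0],
    [0,4,0,0,0,0,0],
    [0,6,0,0,0,0,0],
    [0,6,0,0,0,0,0],
  ],
)

```text
time: 3.47
position: [603.1, 115.6, 123.6]
orientation: [-0.478, 0.479, 0.521, -0.52]
contact_force: [-1.4, -0.7, 6.7]
gripper_width: 0.002
```

>>> apply_moves(
  plan=[
    [0,2,0,0,0,0,0],
    [0,4,0,0,0,0,0],
    [0,5,0,0,0,0,0],
    [0,5,0,0,0,0,0],
  ],
)

```text
time: 3.8
position: [603.3, 115.5, 119.3]
orientation: [-0.478, 0.479, 0.521, -0.52]
contact_force: [-1.5, -0.7, 8.5]
gripper_width: 0.0
```

>>> apply_moves(
  plan=[
    [0,1,0,0,0,0,0],
    [0,2,0,0,0,0,0],
    [0,2,0,0,0,0,0],
  ],
)

```text
time: 4.05
position: [605.0, 115.7, 119.1]
orientation: [-0.478, 0.479, 0.522, -0.519]
contact_force: [-2.2, 0.3, 12.7]
gripper_width: -0.0
```

Bottomed: 12.7 N at 119 mm. I pull next.

>>> apply_moves(
  plan=[
    [0,0,3,0,0,0,0],
    [0,0,7,0,0,0,0],
    [0,0,11,0,0,0,0],
    [0,0,15,0,0,0,0],
    [0,0,19,0,0,0,0],
  ],
)

```text
time: 4.47
position: [588.3, 114.2, 119.2]
orientation: [-0.476, 0.481, 0.524, -0.518]
contact_force: [2.4, -0.4, 8.8]
gripper_width: 0.0
```

>>> apply_moves(
  plan=[
    [0,0,4,0,0,0,0],
    [0,0,8,0,0,0,0],
    [0,0,12,0,0,0,0],
    [0,0,16,0,0,0,0],
    [0,0,20,0,0,0,0],
  ],
)

```text
time: 4.88
position: [568.4, 112.5, 119.1]
orientation: [-0.476, 0.481, 0.524, -0.517]
contact_force: [3.2, -0.1, 9.9]
gripper_width: 0.0
```

Run:
```python
from h import *
im=grab('wrist','pics/w3.png');s=arm.get_state();print(s['position'],s['contact_force'])
```

```text
[567.09897918 112.38777668 119.0780944 ] [ 1.00935445  0.08468527 13.26323767]
```

View pics/w3.png

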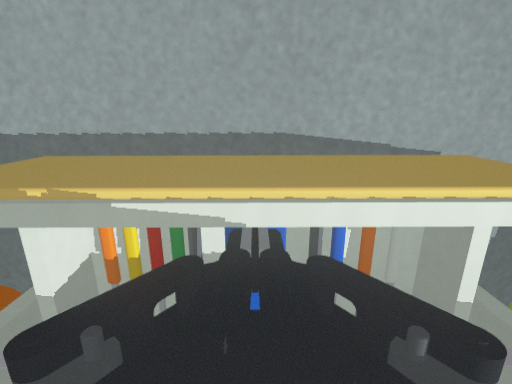

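The wrist view shows the front moving along with the tips, the pad still held down and the gap widened. I carry on.

>>> apply_moves(
  plan=[
    [0,0,4,0,0,0,0],
    [0,0,9,0,0,0,0],
    [0,0,14,0,0,0,0],
    [0,0,19,0,0,0,0],
    [0,0,24,0,0,0,0],
  ],
)

```text
time: 5.35
position: [544.7, 110.5, 119.1]
orientation: [-0.476, 0.481, 0.524, -0.517]
contact_force: [2.8, -0.9, 9.1]
gripper_width: 0.002
```

>>> apply_moves(
  plan=[
    [0,0,5,0,0,0,0],
    [0,0,10,0,0,0,0],
    [0,0,15,0,0,0,0],
    [0,0,20,0,0,0,0],
    [0,0,25,0,0,0,0],
  ],
)

```text
time: 5.77
position: [519.9, 108.3, 119.1]
orientation: [-0.476, 0.481, 0.524, -0.517]
contact_force: [3.6, -0.8, 9.7]
gripper_width: -0.003
```

>>> apply_moves(
  plan=[
    [0,0,4,0,0,0,0],
    [0,0,8,0,0,0,0],
    [0,0,12,0,0,0,0],
    [0,0,16,0,0,0,0],
    [0,0,20,0,0,0,0],
  ],
)

```text
time: 6.18
position: [500.1, 106.6, 119.1]
orientation: [-0.476, 0.481, 0.524, -0.517]
contact_force: [3.1, -0.3, 10.1]
gripper_width: 0.002
```

>>> apply_moves(
  plan=[
    [0,0,3,0,0,0,0],
    [0,0,6,0,0,0,0],
    [0,0,8,0,0,0,0],
    [0,0,10,0,0,0,0],
  ],
)

```text
time: 6.52
position: [490.2, 105.8, 119.1]
orientation: [-0.476, 0.481, 0.524, -0.517]
contact_force: [5.0, -0.6, 8.4]
gripper_width: 0.0
```

>>> apply_moves(
  plan=[
    [0,0,2,0,0,0,0],
    [0,0,4,0,0,0,0],
    [0,0,4,0,0,0,0],
  ],
)

```text
time: 6.77
position: [488.0, 105.9, 119.5]
orientation: [-0.475, 0.482, 0.525, -0.516]
contact_force: [5.4, -0.0, 7.6]
gripper_width: 0.004
```

>>> apply_moves(
  plan=[
    [0,0,2,0,0,0,0],
    [0,0,5,0,0,0,0],
    [0,0,5,0,0,0,0],
    [0,0,5,0,0,0,0],
  ],
)

```text
time: 7.1
position: [484.6, 105.8, 119.8]
orientation: [-0.475, 0.483, 0.526, -0.515]
contact_force: [9.0, 0.2, 5.7]
gripper_width: 0.003
```

Run:
```python
from h import *
im=grab('top','pics/t2.png');s=arm.get_state();print(s['position'],s['contact_force'])
C=cal('top');e=px2w(C,[(141.4,213.2),(298.2,204.1)],135).mean(0)
cv2.imwrite('pics/t2c.png',cv2.resize(im[190:300,130:310,::-1],None,fx=4,fy=4,interpolation=cv2.INTER_CUBIC))
X=np.array([.9962,.0868,0]);Y=np.array([-.0868,.9962,0])
for k in(155,160):print(k,w2px(C,[e-X*k+Y*y-[0,0,14] for y in(180,-180)]))
```

```text
[484.5968885  105.86352227 119.84549245] [7.4296517  0.78787672 6.60051127]
155 [[143.06997764 282.98596079]
 [303.50065756 272.86309356]]
160 [[143.08457919 285.27671905]
 [303.67933102 275.13090402]]
```

View pics/t2c.png

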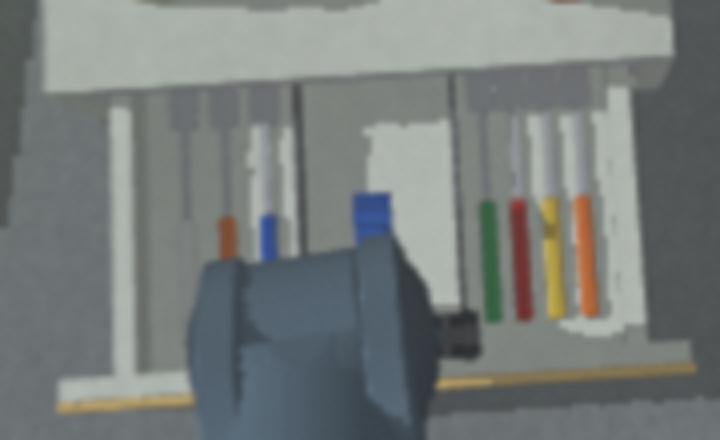

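The crop puts the front's inner edge at about rows 285.5 (left) and 275.7 (right). A 0.160 opening predicts 285.3 and 275.1. The hook at (372,210) in the crop is well clear of the rail. One more small tug to confirm the stop.

>>> apply_moves(
  plan=[
    [0,0,2,0,0,0,0],
    [0,0,4,0,0,0,0],
    [0,0,6,0,0,0,0],
    [0,0,6,0,0,0,0],
    [0,0,6,0,0,0,0],
  ],
)

```text
time: 7.57
position: [484.3, 105.8, 120.6]
orientation: [-0.471, 0.486, 0.53, -0.511]
contact_force: [19.4, 0.7, -4.0]
gripper_width: 0.001
```

It is a firm stop at 19 N. I ease the pull, then lift straight up.

>>> apply_moves(
  plan=[
    [0,0,-4,0,0,0,0],
    [0,-1,-8,0,0,0,0],
    [0,-6,-9,0,0,0,0],
    [0,-12,-9,0,0,0,0],
    [0,-18,-9,0,0,0,0],
  ],
)

```text
time: 7.98
position: [484.3, 105.8, 136.1]
orientation: [-0.476, 0.481, 0.524, -0.517]
contact_force: [9.0, 1.0, -6.3]
gripper_width: -0.002
```

>>> apply_moves(
  plan=[
    [0,-5,-2,0,0,0,0],
    [0,-15,-4,0,0,0,0],
    [0,-35,-4,0,0,0,0],
    [0,-70,-4,0,0,0,0],
    [0,-100,-4,0,0,0,0],
  ],
)

```text
time: 8.4
position: [481.3, 104.6, 233.9]
orientation: [0.479, -0.478, -0.519, 0.522]
contact_force: [0.3, 0.8, 0.5]
gripper_width: 0.0
```

>>> apply_moves(
  plan=[
    [20,-20,20,0,0,0,0],
    [50,-30,40,0,0,0,0],
    [85,-30,50,0,0,0,0],
    [120,-30,60,0,0,0,0],
    [150,-30,60,0,0,0,0],
  ],
)

```text
time: 8.82
position: [407.2, 251.3, 263.6]
orientation: [0.479, -0.477, -0.521, 0.522]
contact_force: [0.5, -0.2, -0.4]
gripper_width: -0.001
```

>>> apply_moves(
  plan=[
    [30,0,0,0,0,0,0],
    [60,0,0,0,0,0,0],
    [90,0,0,0,0,0,0],
    [90,0,0,0,0,0,0],
    [90,0,0,0,0,0,0],
  ],
)

```text
time: 9.23
position: [401.1, 340.9, 262.9]
orientation: [0.477, -0.477, -0.521, 0.523]
contact_force: [0.8, -1.1, -0.1]
gripper_width: -0.003
```

Run:
```python
from h import *
im=grab('top','pics/t3.png');s=arm.get_state();print(s['time'],s['position'],s['contact_force'],abs(s['qvel']).max())
cv2.imwrite('pics/t3c.png',cv2.resize(im[80:300,130:330,::-1],None,fx=2.7,fy=2.7,interpolation=cv2.INTER_CUBIC))
grab('side','pics/s3.png')
```

```text
9.2833 [401.9509552  339.01589427 262.86848182] [-0.57646594  0.27582291  0.67428839] 0.03436344485859709
```

View pics/t3c.png

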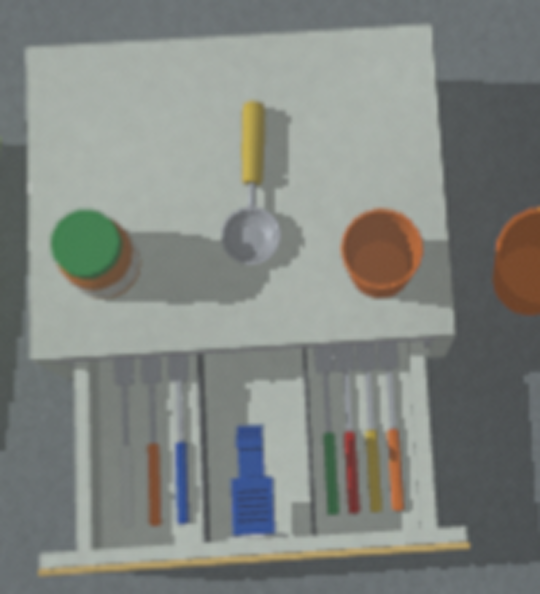

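View pics/s3.png

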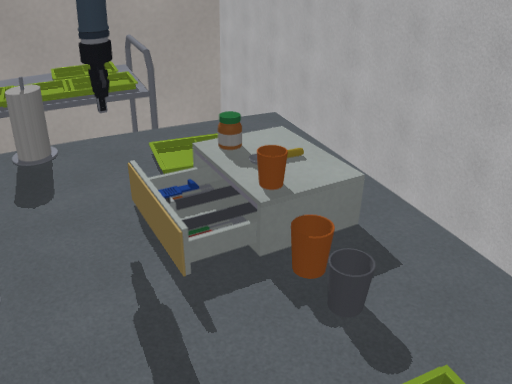

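The drawer is fully open: its inner edge is at row 285.6 on the left, where 0.160 predicts 285.3. The hook is in front of the rail, the beaker, jar and spoon have not moved, and the robot is clear. I hand the job in.

```bash
python3 -c "
from cell import close_job
print(close_job())"
```

```text
the job is handed in; nothing more can be done
None
```

The drawer is fully open and the job is handed in, at about 9.3 s on the clock. With the fingers shut, I reached into the gap and pressed the catch to its bottom (12.7 N on the tips). I held it down and drew the drawer out to its stop, where the pull rose to 19 N with no further movement. Then I eased off, lifted straight up and moved the arm well clear.

**Last checks:**
- **Opening:** the last top picture puts the front's inner edge within about 1 pixel of a 0.160 m opening, the hook is out in front of the rail, and the catch is let go.
- **Other things:** the beaker, jar and spoon look where they were, and the robot touches nothing (force reading about zero).

**What disagreed:**
- **Front position:** the wrist and top cameras differed by about 4 mm on where the drawer front's inner face was, so I aimed between the two.
- **Final tug:** at the stop the fingertips slipped or tilted a few millimetres against the inner face. The catch may have been only partly pressed at that moment, but its hook was already well past the rail.

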